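# Point-and-check an electrochemistry cell, then start the run

## Task

Do the pointing check before the run: hold the fingertips about two centimetres above the cap on the middle neck of the three-necked flask for two seconds, then just the same above the cap of the tall, slim vial. Then press the large start button on the control unit all the way down, and let go of it. Touch none of the glassware or the stirrer, do not press the small button, and end with the robot clear of everything.

Things in the scene. Friction and masses are not known exactly. Their poses are not given: they have to be found in the camera images.
- cell: Fixed white magnetic stirrer (160 x 150 mm, 78 mm high) carrying a clear round three-necked flask (ball 88 mm across, centre 130 mm up). Origin: centre of its underside, z up. One neck is upright; the others lean 36 degrees to the body's +y and -y. Each has the same red cap, 30 mm across, 24 mm long; the leaning cap tops lie 48 mm to either side, at most 205 mm up.
- cell_mid_cap (a point): Centre of the top face of the cap on the flask's upright middle neck, 220 mm above the bench, the highest point of the flask; z up.
- tall_vial: The tall, slim vial: loose straight clear glass cylinder 30 mm in diameter with a red cap of the same diameter, 100 mm high overall, standing on the bench. Origin: centre of its underside.
- tall_vial_top (a point): Centre of the top face of the tall vial's cap, 100 mm above its underside; z up.
- squat_jar: Bystander: loose squat clear jar, 54 mm in diameter, 52 mm high with its red cap. Origin: centre of its underside.
- cone_flask: Bystander: loose small conical clear flask, 60 mm across the foot, 70 mm high with its red cap 28 mm across. Origin: centre of its underside.
- beaker: Bystander: loose open glass beaker, 66 mm across the rim, 85 mm high. Origin: centre of its underside.
- unit: Fixed grey control unit, a low box 130 mm in x, 190 mm in y, 60 mm high, with two white round push buttons in black housings on its top, the large one towards +y and the small one 100 mm from it towards -y, and a fixed black dial with a bar grip (36 mm across, top 84 mm up) between them and 63 mm towards +x. Origin: centre of its underside.
- start_top (a point): Centre of the top face of the large (34 mm diameter) start button on the control unit; it is pressed straight down.
- start (a joint): Travel of the start button in m: 0 released, 0.006 fully down; a spring pushes it back, 5 N holds it fully down.
- aux_top (a point): Centre of the top face of the small (18 mm diameter) button on the control unit, not to be pressed.
- aux (a joint): Travel of the small button in m: 0 released, 0.006 fully down.
Things that resemble listed ones, but are neither listed nor needed, are in the scene too. Leave any purple look-alike of the cell alone.

How it is judged:
On the way, in this order (a step that is already met when the one before it is completed fails the run):
1. the fingertips dwell just above the cap of the flask's middle neck for 1.5 s: grasp point within 25 mm sideways of its centre, 20 to 65 mm above its top (horizontal distance between the grasp point and cell_mid_cap below 0.025 m and z of the grasp point in the frame of cell_mid_cap between 0.02 and 0.065 m), for 1.5 s.
2. the fingertips dwell just above the cap of the tall, slim vial for 1.5 s, within the same limits (horizontal distance between the grasp point and tall_vial_top below 0.025 m and z of the grasp point in the frame of tall_vial_top between 0.02 and 0.065 m), for 1.5 s.
3. the start button is pressed at least 4.5 mm down (value of joint start above 0.0045 m), for 0.05 s.
At the end, for the whole second after the job is handed in: Both buttons are up again (less than 1.5 mm down), and the vial, jar, conical flask and beaker stand upright and still within 4 mm of where they were (value of joint each of start, aux below 0.0015 m and distance of each of tall_vial, squat_jar, cone_flask, beaker from where it was at the start of the episode below 0.004 m and angle between each of tall_vial, squat_jar, cone_flask, beaker's own z axis and vertical below 0.05 rad and linear speed of each of tall_vial, squat_jar, cone_flask, beaker below 0.02 m/s); the robot touches nothing.
It fails at once if the robot touches the three-necked flask or its stirrer (contact force between any of the fingers, the arm and cell above 0.3 N).
It fails at once if the robot touches the vial, the jar, the conical flask or the beaker (contact force between any of the fingers, the arm and tall_vial above 0.3 N or contact force between any of the fingers, the arm and squat_jar above 0.3 N or contact force between any of the fingers, the arm and cone_flask above 0.3 N or contact force between any of the fingers, the arm and beaker above 0.3 N).
It fails at once if a piece of glassware is lifted, shoved or knocked over (distance of any of tall_vial, squat_jar, cone_flask, beaker from where it was at the start of the episode above 0.006 m or height (world z) of any of tall_vial, squat_jar, cone_flask, beaker above 0.006 m).
It fails at once if the small button is pressed (value of joint aux above 0.003 m).
It also fails if it takes over 59 s, if anything falls off the work surface, if the arm or the gripper's body presses on something with over 40 N, if the wrist force passes 120 N, or if a joint passes its speed limit or range.

## Robot

A 7-joint arm with a two-finger parallel gripper is mounted at the origin on the work surface. World frame = base frame: x ahead of the robot, y to its left, z up, the work surface at z = 0. Lengths are in m, angles in rad, forces in N, time in s.
With the tool pointing down it reaches from about 0.425 to 0.875 m from the base axis. Payload 9.9 kg.
Tool frame: the origin (TCP) lies between the finger pads; the fingertips stand 25 mm ahead of it and the grasp point (between the pads) lies 6 mm ahead of it; z points along the fingers, y is the line along which they close (so a half turn about z gives the same grasp; the last joint's range is limited). The gripper opens to 85 mm and grips with 20 to 120 N. Pads are 22 mm wide; open, the fingers measure 114 mm over their backs; the gripper's body (76 mm by 85 mm) begins 54 mm behind the grasp point. The pads swing forward as they close: fully open they stand 13 mm farther back than shut.
Start: joints at [-1.368, 0.576, 0.025, 1.437, -0.015, 1.129, -0.057], TCP at [0.191, 0.647, 0.256] pointing down, gripper open.
Joint ranges: [-2.76, 2.76], [-0.34, 2.15], [-1.52, 1.57], [0.19, 2.46], [-1.09, 4.23], [0.17, 1.99], [-2.82, 2.82]. Speed limits (rad/s): [2.22, 2.22, 3.01, 3.01, 3.14, 3.14, 3.14].

## Interface

Orientations are given as a unit quaternion [w, x, y, z].
In Python, from plant import ctrl gives the robot as it stands.
- The arm moves only by the shell command python3 -m handwheel 'ROWS' [OPENING]. ROWS is JSON, a list of rows, each a list of 2 entries, a list of its own where there are three numbers: the shift along the tool's x, y, z in m, then the turn about the tool's z in rad. A call has exactly 10 rows; each row shifts and turns the commanded pose from where the row before left it, along the tool's axes as they then stand; what a row does not reach is not made up. A row lasts 1/10 s, in which the tool goes at most 50 mm and 8.59 degrees, less where a joint would pass 70% of its speed; a pose out of reach is approached as far as the arm can. A call is refused whole if a number of a shift passes 0.05 or a number of a turn 0.15, either way. A call with a gripper value outside its range is refused whole. OPENING is the opening, from -1 (shut) to 1 (fully open), set as the call begins (- or left out, the last holds). The fingers move at their own pace and stop on an object; the grip force is fixed at half the most. Time passes only in rows, so rows that do not move let the fingers close, or fill a call up. It gives the time, the measured TCP pose, the force, the opening and the grip force at its end, in the units of the state.
- ctrl.get_state(): the state, without advancing time (a new reading comes with each control period).
- ctrl.grab_frame(name): name is "scene" or "top"; returns (picture, depth): 480x640x3 uint8, red, green, blue; 480x640 float32, m along the optical axis (not along the pixel's ray), 0 where there is no reading.
- ctrl.camera_model(name): a dict with "mtx" (3x3 intrinsics, pixels), "k1" (the pictures are not rectified: a ray, as slopes to the right and down, at radius r is drawn at 1 + k1 r^2 times it, then the intrinsics apply), "world_from_camera" (4x4, takes a point from camera to world coordinates). Camera axes: x right, y down, z forward; pixel columns grow to the right and rows downward; lengths in m; the calibration is good to about 2 mm. A picture is of the moment at which its call begins. camera_model takes no time and is no camera call.
- ctrl.close_job(): hands the job in; it is judged then, once.
The state is a dict: "time": time; "joints": joint angles; "dq": joint speeds; "effort": joint torques, N m; "position": TCP position; "ee_rot": TCP orientation; "ft_force": force on the tool from outside, world axes, zero at the start; "torque": the same for the moment, N m; "opening": finger opening in m; "grasp_force": force on a finger pad.
Only numpy, scipy, OpenCV 4.12 (cv2) and the standard library are available. Lean on these libraries where they do the work, as an engineer would, in place of code of your own. Each camera call takes 0.05 s, during which the arm holds its last target. There are 200 camera calls.

## Working session

There is one attempt and no reset: what is moved stays moved. The work goes in short steps, Python scripts to look and compute and a shell command to move; the robot and the scene stay as the last step left them, time stands still between calls to the robot, and variables do not carry over. Pictures are saved under pics/ and viewed, at most 10 in all, crops included, and the job is handed in when it is done.

```bash
mkdir -p pics
cat > h.py <<'E'
import numpy as np, cv2
from plant import ctrl
def grab(n):
    p,d=ctrl.grab_frame(n); cv2.imwrite(f'pics/{n}.png',p[:,:,::-1]); np.save(f'{n}.npy',d); return p,d
def pt(n,u,v,z=None,d=None):
    """pixel -> world, on plane z, or with depth d (m along axis)"""
    c=ctrl.camera_model(n); K=np.array(c['mtx'],float); T=np.array(c['world_from_camera'])
    q=np.array([(u-K[0,2])/K[0,0],(v-K[1,2])/K[1,1]]); s=q.copy()
    for _ in range(30): s=q/(1+c['k1']*(s@s))
    r=T[:3,:3]@np.array([s[0],s[1],1]); o=T[:3,3]
    return o+r*((z-o[2])/r[2] if z is not None else d)
E
python3 - <<'E'
from h import *
for n in('scene','top'):
    grab(n); c=ctrl.camera_model(n); print(n,np.round(c['world_from_camera'],3).tolist(),c['k1'],c['mtx'])
print(ctrl.get_state())
E
```

```text
scene [[0.841, 0.347, -0.415, 0.967], [0.54, -0.516, 0.664, -0.795], [0.016, -0.783, -0.622, 0.812], [0.0, 0.0, 0.0, 1.0]] -0.02302350200782329 [[434.48935042   0.         319.87262345]
 [  0.         434.48935042 239.31051793]
 [  0.           0.           1.        ]]
top [[-0.003, -0.994, 0.109, 0.403], [-1.0, 0.004, 0.008, -0.109], [-0.009, -0.109, -0.994, 1.614], [0.0, 0.0, 0.0, 1.0]] 0.004691052014538026 [[489.07330416   0.         322.67492073]
 [  0.         489.07330416 235.26239145]
 [  0.           0.           1.        ]]
{'time': 0.1, 'joints': array([-1.36779289,  0.57639326,  0.02482541,  1.43776719, -0.0149961 ,
        1.12898195, -0.05649406]), 'dq': array([ 0.00062165, -0.00042027,  0.00041705, -0.00254112,  0.00120893,
       -0.00117197,  0.00034097]), 'effort': array([ 6.05367459e-03, -7.67310977e+01,  2.25794524e+00, -2.86605638e+01,
        1.58261490e-02,  8.51341523e-03, -2.46466152e-05]), 'position': array([0.19083277, 0.64711445, 0.25558523]), 'ee_rot': array([-6.83623747e-05,  1.42881369e-01,  9.89739586e-01, -6.79374438e-04]), 'ft_force': array([-0.00305682,  0.16409781, -0.21264937]), 'torque': array([ 0.03718539,  0.04011799, -0.02779078]), 'grasp_force': 0.0, 'opening': 0.0853053833459622}
```

View pics/top.png

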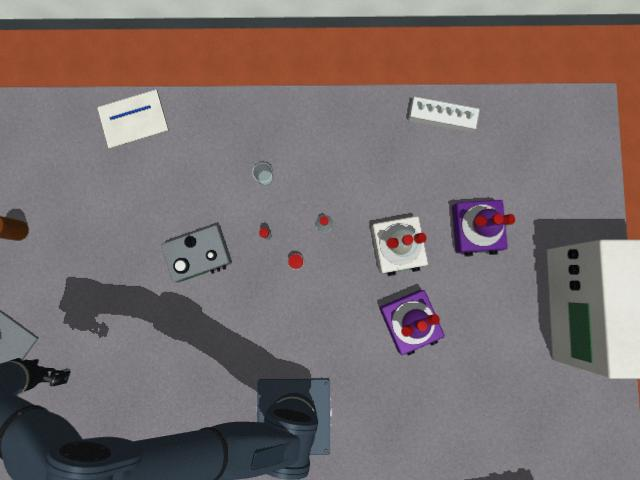

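View pics/scene.png

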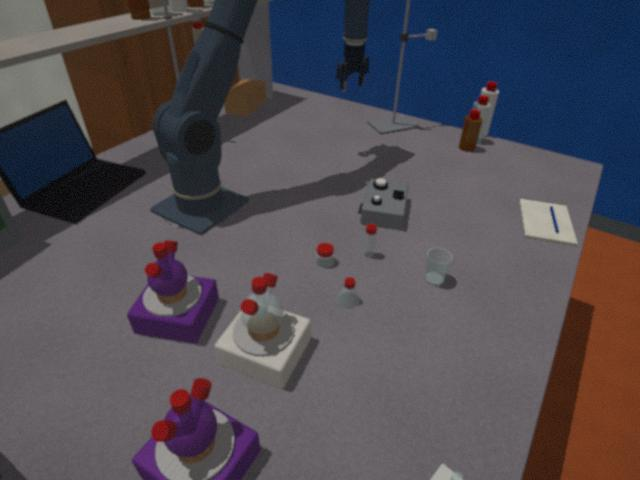

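Top view: the white cell's caps are at about (392,243), (407,240) and (420,238). The tall vial is at (264,232), the jar at (296,261), the cone at (324,221) and the beaker at (263,173). The unit's large button is at (181,266) and the small one at (211,255). The scene view confirms the vial is the slim one at (371,232). Next I'll enlarge the crops.

Run:
```python
from h import *
t=cv2.imread('pics/top.png'); s=cv2.imread('pics/scene.png')
f=lambda im,x,y,w,h,k: cv2.resize(im[y:y+h,x:x+w],None,fx=k,fy=k,interpolation=cv2.INTER_CUBIC)
a=f(t,365,205,75,75,4); b=f(t,225,195,75,75,4); c=f(s,230,265,90,60,5);d=f(t,160,220,75,60,4)
o=np.zeros((600,800,3),np.uint8); o[:300,:300]=a; o[:300,300:600]=b; o[300:,:450]=c; o[300:540,460:760]=d
cv2.imwrite('pics/crop.png',o)
# red blobs in each
for n,im in(('top',t),('scene',s)):
    h=cv2.cvtColor(im,cv2.COLOR_BGR2HSV); m=((h[...,1]>190)&((h[...,0]<6)|(h[...,0]>174))&(h[...,2]>90)).astype(np.uint8)
    k,_,st,ce=cv2.connectedComponentsWithStats(m)
    D=np.load(n+'.npy')
    for i in range(1,k):
        if 15<st[i,4]<800:
            x,y=ce[i]; print(n,st[i].tolist(),ce[i].round(1),pt(n,x,y,d=D[int(round(y)),int(round(x))]).round(3))
for nm,u,v in(('start',181,266),('aux',211,255),('dial',190,242)):
    d=np.load('top.npy')[v,u]; print(nm,pt('top',u,v,d=d).round(3))
```

```text
top [493, 214, 22, 10, 165] [503.5 218.8] [ 0.601 -0.616  0.22 ]
top [320, 217, 8, 8, 47] [323.8 220.4] [ 0.62  -0.1    0.074]
top [475, 216, 12, 10, 95] [480.6 220.6] [ 0.599 -0.557  0.199]
top [260, 228, 9, 9, 62] [263.7 232.3] [0.58  0.088 0.093]
top [415, 233, 11, 10, 85] [420.1 237.7] [ 0.549 -0.378  0.208]
top [403, 235, 10, 9, 73] [407.5 239.1] [ 0.544 -0.341  0.214]
top [387, 238, 11, 10, 82] [392.3 242.6] [ 0.536 -0.299  0.198]
top [289, 255, 14, 13, 146] [295.4 261. ] [ 0.492 -0.008  0.051]
top [427, 314, 12, 11, 87] [433.1 319.4] [ 0.316 -0.41   0.203]
top [417, 321, 10, 10, 81] [421.7 325.2] [ 0.301 -0.375  0.218]
top [402, 326, 11, 10, 83] [407.1 330.6] [ 0.284 -0.336  0.2  ]
scene [488, 82, 8, 4, 23] [491.4  83.6] [0.604 1.085 0.224]
scene [480, 96, 8, 4, 23] [483.3  97.4] [0.603 1.004 0.191]
scene [471, 110, 9, 4, 27] [474.7 111.6] [0.603 0.911 0.162]
scene [368, 225, 8, 6, 43] [371.3 227.6] [0.583 0.085 0.102]
scene [154, 242, 21, 10, 130] [163.3 246.2] [ 0.309 -0.369  0.221]
scene [318, 244, 15, 11, 123] [324.9 248.6] [ 0.496 -0.013  0.055]
scene [146, 264, 12, 12, 108] [151.6 269.1] [ 0.321 -0.418  0.198]
scene [253, 274, 23, 13, 160] [262.7 280.6] [ 0.55  -0.334  0.22 ]
scene [346, 278, 8, 8, 50] [349.5 281.7] [ 0.624 -0.104  0.072]
scene [242, 300, 13, 13, 121] [248. 306.] [ 0.555 -0.387  0.199]
scene [192, 379, 18, 19, 196] [199.1 387.5] [ 0.605 -0.565  0.201]
scene [171, 390, 18, 17, 230] [179.2 398. ] [ 0.605 -0.602  0.221]
scene [152, 421, 20, 20, 253] [160.6 430.3] [ 0.607 -0.646  0.198]
start [0.476 0.348 0.083]
aux [0.51  0.255 0.082]
dial [0.552 0.322 0.081]
```

View pics/crop.png

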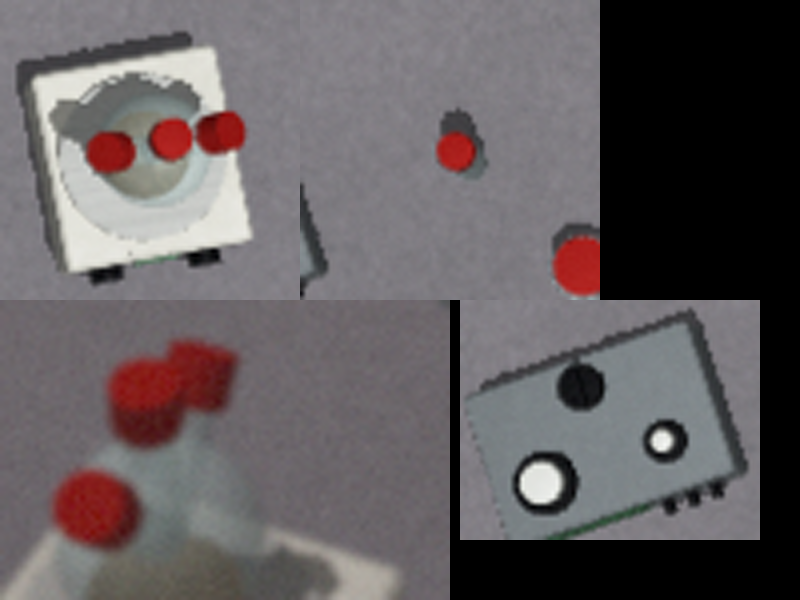

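Run:
```python
from h import *
from scipy.spatial.transform import Rotation as R
D=np.load('top.npy')
print('mid',pt('top',408.6,239.2,.22),pt('scene',259.6,281,.22)); print('vial',pt('top',264,232.7,.1),pt('scene',371.3,227.3,.1))
print('start',pt('top',180,265.5,.083),pt('scene',380.5,183,.083),'depth z',[pt('top',u,v,d=D[v,u])[2].round(4) for u in(178,180,182) for v in(264,266,268)])
S=np.load('scene.npy'); print([pt('scene',u,v,d=S[v,u]).round(4) for u,v in((379,183),(381,183),(383,184))])
s=ctrl.get_state(); r=R.from_quat(s['ee_rot'],scalar_first=True)
P=[s['position'],[.60,.15,.30],[.549,-.337,.300],[.549,-.337,.268],[.549,-.337,.3],[.582,.086,.3],[.582,.086,.148]]
for a,b in zip(P,P[1:]): print(np.round(r.inv().apply(np.array(b)-a),4))
```

```text
mid [ 0.54354094 -0.34317647  0.22      ] [ 0.54554574 -0.3378965   0.22      ]
vial [0.57791371 0.08653577 0.1       ] [0.58077356 0.0887926  0.1       ]
start [0.477531  0.3512557 0.083    ] [0.48561065 0.34033287 0.083     ] depth z [np.float64(0.0774), np.float64(0.0817), np.float64(0.0794), np.float64(0.0828), np.float64(0.0841), np.float64(0.0782), np.float64(0.0764), np.float64(0.0866), np.float64(0.0883)]
[array([0.4798, 0.3417, 0.0803]), array([0.4869, 0.3415, 0.0829]), array([0.4926, 0.3453, 0.0791])]
[-0.5331 -0.3612 -0.0439]
[-0.0888 -0.4815  0.0007]
[0.    0.    0.032]
[-0.    -0.    -0.032]
[ 0.088   0.4151 -0.0006]
[0.     0.0002 0.152 ]
```

```bash
R='echo'; python3 -m handwheel '[[[-0.027,-0.018,-0.0022],0],[[-0.027,-0.018,-0.0022],0],[[-0.027,-0.018,-0.0022],0],[[-0.027,-0.018,-0.0022],0],[[-0.027,-0.018,-0.0022],0],[[-0.027,-0.018,-0.0022],0],[[-0.027,-0.018,-0.0022],0],[[-0.027,-0.018,-0.0022],0],[[-0.027,-0.018,-0.0022],0],[[-0.027,-0.018,-0.0022],0]]' -1
python3 -m handwheel '[[[-0.027,-0.018,-0.0022],0],[[-0.027,-0.018,-0.0022],0],[[-0.027,-0.018,-0.0022],0],[[-0.027,-0.018,-0.0022],0],[[-0.027,-0.018,-0.0022],0],[[-0.027,-0.018,-0.0022],0],[[-0.027,-0.018,-0.0022],0],[[-0.027,-0.018,-0.0022],0],[[-0.027,-0.018,-0.0022],0],[[0,0,0],0]]'
cat >> h.py <<'E'
def to(*b):
    from scipy.spatial.transform import Rotation as R
    s=ctrl.get_state(); r=R.from_quat(s['ee_rot'],scalar_first=True); print(s['time'],s['position'].round(4),s['joints'].round(2),r.as_matrix()[:,2].round(3),'->',r.inv().apply(np.array(b)-s['position']).round(4))
E
python3 -c "
from h import *; to(.545,-.34,.3)"
```

```text
time: 1.1
position: [0.3996, 0.3971, 0.2781]
ee_rot: [-0.0, 0.143, 0.99, -0.0]
ft_force: [0.3, -0.1, -0.3]
opening: 0.0002
grasp_force: 0.0
time: 2.1
position: [0.5888, 0.1691, 0.2979]
ee_rot: [0.001, 0.146, 0.989, -0.001]
ft_force: [-0.7, -1.1, -0.3]
opening: 0.0001
grasp_force: 0.0
2.1 [0.5888 0.1691 0.2979] [-0.44  0.45  0.13  1.55 -0.06  1.14  0.98] [ 0.001 -0.003 -1.   ] -> [-0.1054 -0.5    -0.0007]
```

```bash
python3 -m handwheel '[[[-0.0055,-0.026,0],0],[[-0.0055,-0.026,0],0],[[-0.0055,-0.026,0],0],[[-0.0055,-0.026,0],0],[[-0.0055,-0.026,0],0],[[-0.0055,-0.026,0],0],[[-0.0055,-0.026,0],0],[[-0.0055,-0.026,0],0],[[-0.0055,-0.026,0],0],[[-0.0055,-0.026,0],0]]'
python3 -m handwheel '[[[-0.0055,-0.026,0],0],[[-0.0055,-0.026,0],0],[[-0.0055,-0.026,0],0],[[-0.0055,-0.026,0],0],[[-0.0055,-0.026,0],0],[[-0.0055,-0.026,0],0],[[-0.0055,-0.026,0],0],[[-0.0055,-0.026,0],0],[[0,0,0],0],[[0,0,0],0]]'
python3 -c "
from h import *; to(.545,-.34,.268)
p,_=grab('scene'); q,_=grab('top')
o=np.hstack([cv2.resize(p[220:340,180:310],None,fx=3,fy=3),cv2.resize(q[180:300,345:475],None,fx=3,fy=3)]); cv2.imwrite('pics/c2.png',o[:,:,::-1])"
```

```text
time: 3.1
position: [0.565, -0.0911, 0.2978]
ee_rot: [-0.0, 0.143, 0.99, 0.0]
ft_force: [-0.2, -0.1, 0.5]
opening: -0.0002
grasp_force: 0.0
time: 4.1
position: [0.5486, -0.3024, 0.2976]
ee_rot: [-0.0, 0.143, 0.99, 0.0]
ft_force: [0.3, 0.3, -0.0]
opening: 0.0
grasp_force: 0.0
4.1 [ 0.5486 -0.3024  0.2976] [ 0.3   0.48  0.21  1.52 -0.1   1.16  1.81] [-0.001  0.001 -1.   ] -> [-0.0072 -0.0371  0.0296]
```

View pics/c2.png

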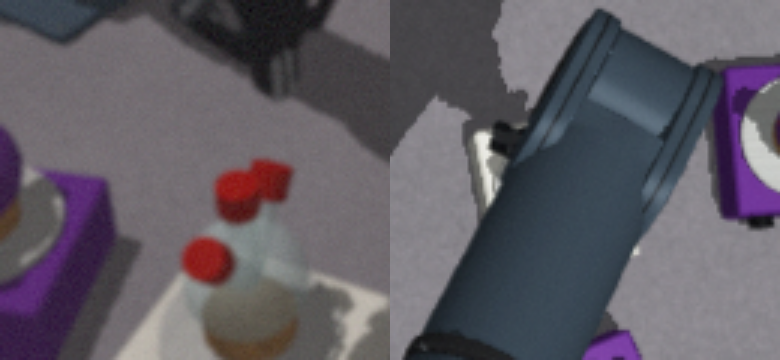

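The crop shows the closed fingertips at scene pixel (273,250), still up and to the right of the middle cap at (260,281). I'll move over it, lower and dwell.

```bash
python3 -m handwheel '[[[-0.0035,-0.0185,0],0],[[-0.0035,-0.0185,0],0],[[0,0,0],0],[[0,0,0.01],0],[[0,0,0.01],0],[[0,0,0.009],0],[[0,0,0],0],[[0,0,0],0],[[0,0,0],0],[[0,0,0],0]]'
python3 -c "
from h import *; to(.545,-.34,.268)
p,_=grab('scene')
cv2.imwrite('pics/c3.png',cv2.resize(p[220:340,180:340],None,fx=5,fy=5)[:,:,::-1])"
```

```text
time: 5.2
position: [0.5453, -0.3401, 0.2696]
ee_rot: [0.0, 0.143, 0.99, -0.0]
ft_force: [0.3, -0.1, 0.2]
opening: -0.0
grasp_force: 0.0
5.2 [ 0.5453 -0.3401  0.2696] [ 0.36  0.52  0.21  1.52 -0.12  1.11  1.87] [ 0.001 -0.    -1.   ] -> [0.0003 0.0001 0.0016]
```

View pics/c3.png

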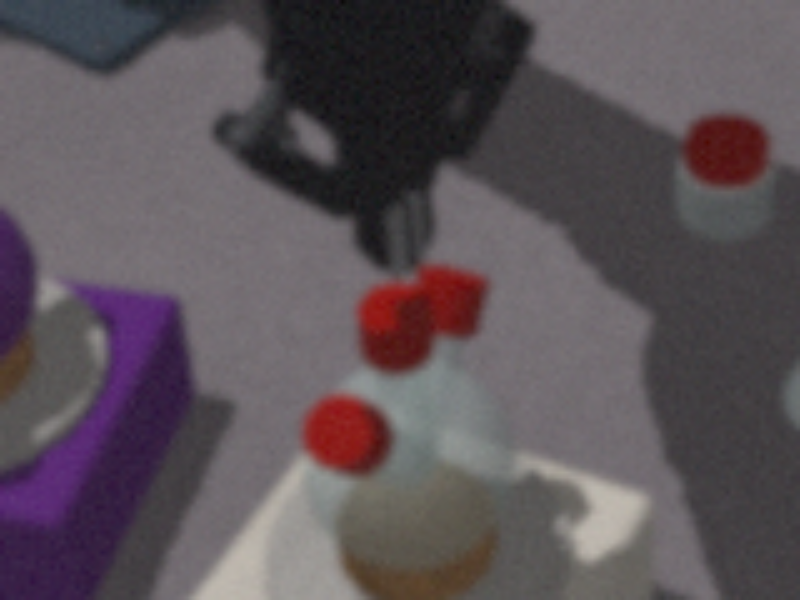

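The tips at (397,265) in the crop are right above the cap top at (398,308), with a gap of about 2.5 cm. Dwell, then leave upwards.

```bash
python3 -m handwheel '[[[0,0,0],0],[[0,0,0],0],[[0,0,0],0],[[0,0,0],0],[[0,0,0],0],[[0,0,0],0],[[0,0,0],0],[[0,0,0],0],[[0,0,0],0],[[0,0,0],0]]' >/dev/null
python3 -m handwheel '[[[0,0,0],0],[[0,0,0],0],[[0,0,0],0],[[0,0,0],0],[[0,0,0],0],[[0,0,0],0],[[0,0,0],0],[[0,0,0],0],[[0,0,-0.015],0],[[0,0,-0.015],0]]'
python3 -c "
from h import *; to(.579,.0875,.22)"
```

```text
time: 7.25
position: [0.5448, -0.3399, 0.2991]
ee_rot: [-0.001, 0.143, 0.99, 0.0]
ft_force: [0.3, -0.4, -0.1]
opening: 0.0002
grasp_force: 0.0
7.25 [ 0.5448 -0.3399  0.2991] [ 0.36  0.5   0.21  1.47 -0.11  1.18  1.87] [-0.001  0.    -1.   ] -> [0.0881 0.4196 0.0793]
```

```bash
python3 -m handwheel '[[[0.0049,0.0233,0],0],[[0.0049,0.0233,0],0],[[0.0049,0.0233,0],0],[[0.0049,0.0233,0],0],[[0.0049,0.0233,0],0],[[0.0049,0.0233,0],0],[[0.0049,0.0233,0],0],[[0.0049,0.0233,0],0],[[0.0049,0.0233,0],0],[[0.0049,0.0233,0],0]]' >/dev/null
python3 -m handwheel '[[[0.0049,0.0233,0.01],0],[[0.0049,0.0233,0.01],0],[[0.0049,0.0233,0.01],0],[[0.0049,0.0233,0.01],0],[[0.0049,0.0233,0.01],0],[[0.0049,0.0233,0.01],0],[[0.0049,0.0233,0.01],0],[[0.0049,0.0233,0.01],0],[[0,0,0],0],[[0,0,0],0]]'
python3 -c "
from h import *; to(.579,.0875,.15)"
```

```text
time: 9.25
position: [0.579, 0.0874, 0.2189]
ee_rot: [-0.0, 0.142, 0.99, -0.0]
ft_force: [0.3, -0.9, 0.2]
opening: -0.0006
grasp_force: 0.0
9.25 [0.579  0.0874 0.2189] [-0.32  0.48  0.14  1.74 -0.08  0.93  1.13] [-0. -0. -1.] -> [-0.      0.0001  0.0689]
```

```bash
python3 -m handwheel '[[[0,0,0.012],0],[[0,0,0.012],0],[[0,0,0.012],0],[[0,0,0.012],0],[[0,0,0.01],0],[[0,0,0.01],0],[[0,0,0],0],[[0,0,0],0],[[0,0,0],0],[[0,0,0],0]]'
python3 -c "
from h import *; to(.579,.0875,.15)
p,_=grab('scene')
cv2.imwrite('pics/c4.png',cv2.resize(p[150:290,310:470],None,fx=4,fy=4)[:,:,::-1])"
```

```text
time: 10.25
position: [0.5794, 0.0872, 0.1517]
ee_rot: [0.0, 0.143, 0.99, 0.0]
ft_force: [-0.5, 0.3, 0.1]
opening: 0.0003
grasp_force: 0.0
10.25 [0.5794 0.0872 0.1517] [-0.31  0.56  0.12  1.81 -0.09  0.78  1.15] [ 0.001  0.    -1.   ] -> [0.0005 0.0001 0.0017]
```

View pics/c4.png

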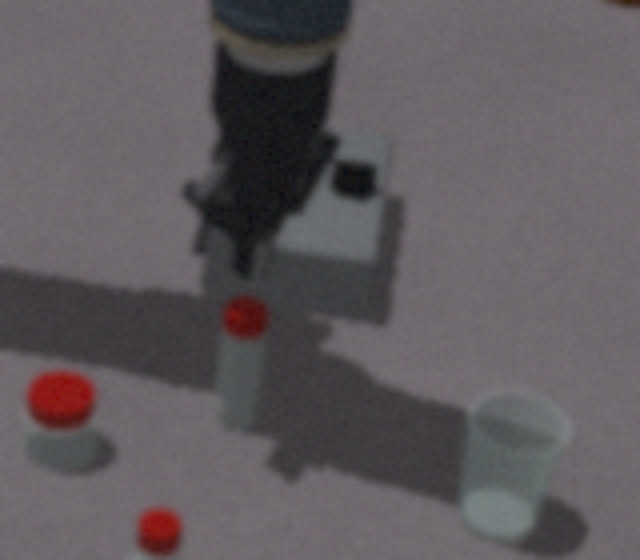

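The tips at (243,272) in the crop are right above the vial cap at (246,310), about 2.5 cm up. Dwell, then leave upwards.

```bash
python3 -m handwheel '[[[0,0,0],0],[[0,0,0],0],[[0,0,0],0],[[0,0,0],0],[[0,0,0],0],[[0,0,0],0],[[0,0,0],0],[[0,0,0],0],[[0,0,0],0],[[0,0,0],0]]' >/dev/null
python3 -m handwheel '[[[0,0,0],0],[[0,0,0],0],[[0,0,0],0],[[0,0,0],0],[[0,0,0],0],[[0,0,0],0],[[0,0,0],0],[[0,0,-0.02],0],[[0,0,-0.02],0],[[0,0,-0.02],0]]'
python3 -c "
from h import *; to(.478,.349,.17)"
```

```text
time: 12.3
position: [0.579, 0.0871, 0.2117]
ee_rot: [-0.0, 0.143, 0.99, -0.0]
ft_force: [0.8, 0.2, 0.4]
opening: -0.0
grasp_force: 0.0
12.3 [0.579  0.0871 0.2117] [-0.32  0.49  0.14  1.75 -0.08  0.91  1.13] [-0. -0. -1.] -> [0.1709 0.2226 0.0417]
```

```bash
python3 -m handwheel '[[[0.0214,0.0278,0],0],[[0.0214,0.0278,0],0],[[0.0214,0.0278,0],0],[[0.0214,0.0278,0],0],[[0.0214,0.0278,0],0],[[0.0214,0.0278,0],0],[[0.0214,0.0278,0],0],[[0.0214,0.0278,0],0],[[0,0,0],0],[[0,0,0],0]]'
python3 -m handwheel '[[[0,0,0.02],0],[[0,0,0.02],0],[[0,0,0.02],0],[[0,0,0.012],0],[[0,0,0],0],[[0,0,0],0],[[0,0,0],0],[[0,0,0],0],[[0,0,0],0],[[0,0,0],0]]'
python3 -c "
from h import *; to(.478,.349,.1)
p,_=grab('scene')
cv2.imwrite('pics/c5.png',cv2.resize(p[120:240,330:450],None,fx=5,fy=5,interpolation=2)[:,:,::-1])"
```

```text
time: 13.3
position: [0.4773, 0.3495, 0.2109]
ee_rot: [-0.0, 0.142, 0.99, -0.0]
ft_force: [-0.0, -1.1, -1.4]
opening: 0.0
grasp_force: 0.0
time: 14.3
position: [0.4779, 0.349, 0.1395]
ee_rot: [0.0, 0.143, 0.99, 0.0]
ft_force: [-0.0, 0.8, -0.2]
opening: -0.0002
grasp_force: 0.0
14.3 [0.4779 0.349  0.1395] [-0.78  0.58  0.11  1.81 -0.08  0.76  0.66] [ 0.  0. -1.] -> [-0.0001 -0.      0.0395]
```

View pics/c5.png

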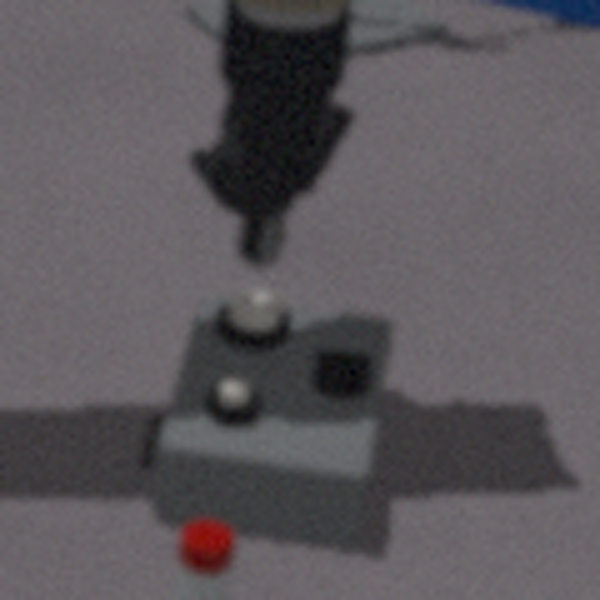

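The tips are at (262,262) in the crop, above the large button's top at about (255,308). I'll check the offset by numbers.

Run:
```python
from h import *
f=lambda x,y:(330+x/5-.4,120+y/5-.4)
print(pt('scene',*f(255,307),.083).round(4),'tip',pt('scene',*f(262,260),.1145).round(4))
to(.48,.35,.108)
```

```text
[0.4802 0.3519 0.083 ] tip [0.4786 0.358  0.1145]
14.35 [0.4778 0.349  0.1394] [-0.78  0.58  0.11  1.81 -0.08  0.76  0.66] [ 0.  0. -1.] -> [-0.0018  0.0016  0.0314]
```

```bash
python3 -m handwheel '[[[-0.002,0.0015,0],0],[[0,0,0.01],0],[[0,0,0.01],0],[[0,0,0.005],0],[[0,0,0.002],0],[[0,0,0.002],0],[[0,0,0.001],0],[[0,0,0],0],[[0,0,0],0],[[0,0,0],0]]'
python3 -m handwheel '[[[0,0,0.001],0],[[0,0,0],0],[[0,0,0.001],0],[[0,0,0],0],[[0,0,0.001],0],[[0,0,0],0],[[0,0,0.001],0],[[0,0,0],0],[[0,0,0],0],[[0,0,0],0]]'
```

```text
time: 15.35
position: [0.4802, 0.3498, 0.1093]
ee_rot: [0.0, 0.143, 0.99, 0.0]
ft_force: [-0.9, 0.6, 0.5]
opening: -0.0
grasp_force: 0.0
time: 16.35
position: [0.4802, 0.3498, 0.1051]
ee_rot: [0.0, 0.143, 0.99, 0.0]
ft_force: [-0.3, -0.0, 1.9]
opening: -0.0
grasp_force: 1.2
```

```bash
python3 -m handwheel '[[[0,0,0.001],0],[[0,0,0],0],[[0,0,0.001],0],[[0,0,0],0],[[0,0,0.001],0],[[0,0,0],0],[[0,0,0],0],[[0,0,0],0],[[0,0,0],0],[[0,0,0],0]]'
```

```text
time: 17.35
position: [0.4802, 0.3498, 0.1021]
ee_rot: [0.0, 0.143, 0.99, 0.0]
ft_force: [0.2, -1.0, 4.6]
opening: -0.0002
grasp_force: 2.1
```

```bash
python3 -m handwheel '[[[0,0,0.001],0],[[0,0,0],0],[[0,0,0.0005],0],[[0,0,0],0],[[0,0,0.0005],0],[[0,0,0],0],[[0,0,0],0],[[0,0,0],0],[[0,0,0],0],[[0,0,0],0]]'
```

```text
time: 18.35
position: [0.4803, 0.3498, 0.101]
ee_rot: [0.0, 0.143, 0.99, 0.0]
ft_force: [-2.8, -1.9, 15.0]
opening: 0.0001
grasp_force: 7.4
```

The force rose along the spring line and jumped to 15 N at the end stop, so the button is fully down. Letting go.

```bash
python3 -m handwheel '[[[0,0,0],0],[[0,0,-0.005],0],[[0,0,-0.01],0],[[0,0,-0.02],0],[[0,0,-0.03],0],[[0,0,-0.03],0],[[0,0,-0.03],0],[[0,0,-0.02],0],[[0,0,0],0],[[0,0,0],0]]'
python3 -m handwheel '[[[0,0,0],0],[[0,0,0],0],[[0,0,0],0],[[0,0,0],0],[[0,0,0],0],[[0,0,0],0],[[0,0,0],0],[[0,0,0],0],[[0,0,0],0],[[0,0,0],0]]'
python3 -c "
from h import *; p,_=grab('scene')
cv2.imwrite('pics/c6.png',cv2.resize(p[100:320,210:460],None,fx=2.7,fy=2.7,interpolation=2)[:,:,::-1])"
```

```text
time: 19.35
position: [0.4798, 0.3496, 0.245]
ee_rot: [-0.0, 0.143, 0.99, -0.0]
ft_force: [-0.3, 0.8, -0.9]
opening: -0.0
grasp_force: 0.0
time: 20.35
position: [0.4802, 0.3498, 0.2451]
ee_rot: [0.0, 0.143, 0.99, 0.0]
ft_force: [0.1, -0.5, 0.3]
opening: 0.0
grasp_force: 0.0
```

View pics/c6.png

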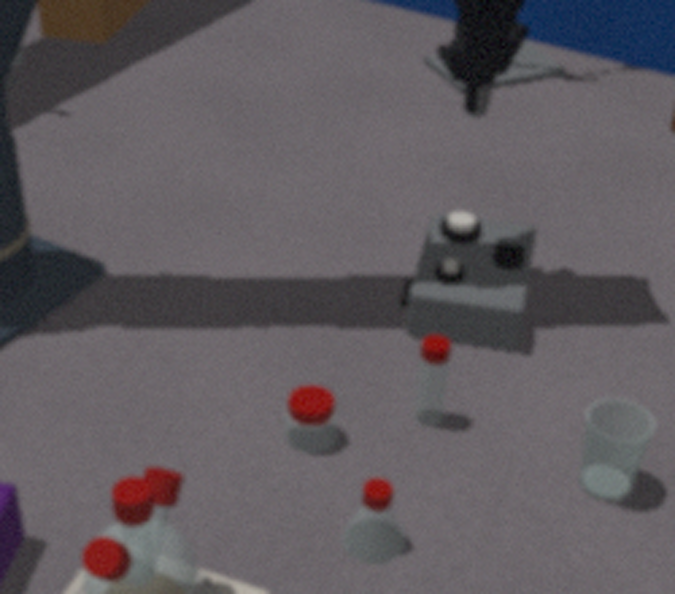

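All the glassware is upright and in place. The start button at (461,222) in the crop is up again, and the gripper at (478,100) is well clear.

```bash
python3 -c "
from plant import ctrl; print(ctrl.close_job())"
```

```text
the job is handed in; nothing more can be done
None
```

I handed the job in at about 20 s of the 59 s allowed: the fingertips held about 2.5 cm above the flask's middle cap and then the tall vial's cap for over 2 s each, the start button was pressed to its stop and came back up, and the arm ended clear with no sign that it touched anything else; no verdict came back.

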